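# Draw the honing steel and hold it level over the chopping board

## Robot

A 6-joint arm with a two-finger parallel gripper is mounted at the origin on the work surface. World frame = base frame: x ahead of the robot, y to its left, z up, the work surface at z = 0. Lengths are in mm, angles in rad, forces in N, time in s.
With the tool pointing down it reaches from about 350 to 775 mm from the base axis. Payload 7.3 kg.
Tool frame: the origin (TCP) lies at the very end of the fingers, on their centre line; the grasp point (between the pads) lies 19 mm behind it; z points along the fingers, y is the line along which they close (so a half turn about z gives the same grasp; the last joint's range is limited). The gripper opens to 92 mm and grips with 3 to 60 N. Pads are 19 mm wide; open, the fingers measure 130 mm over their backs; the gripper's body (75 mm by 190 mm) begins 47 mm behind the grasp point.
Start: joints at [1.015, 0.342, 1.524, -0, 1.275, -0.146], TCP at [209.162, 481.556, 226.741] pointing down, gripper open.
Joint ranges: [-2.53, 2.53], [-0.77, 2.02], [0.04, 2.7], [-1, 4.14], [0.28, 2.66], [-3.11, 3.11]. Speed limits (rad/s): [2.57, 2.57, 3.14, 3.14, 3.14, 3.14].

## Interface

Orientations are given as [roll, pitch, yaw] about the fixed x, y, z axes, in that order (R = Rz(yaw) Ry(pitch) Rx(roll)).
In Python, from plant import get_obs, optics, ticket, finder gives the robot as it stands.
- The arm moves only by the tool send_rows, never from a script. Its arguments are lists of equal length, an entry for each row: "offset": the shift along the tool's x, y, z scaled (see below), a list of three; "delta_rot": the turn, a rotation vector about the tool's x, y, z scaled (see below), a list of three. In form: {"offset": [[dx, dy, dz], ...], "delta_rot": [[rx, ry, rz], ...]}. A call has 1 to 8 rows; each row is the pose to reach, as a shift and turn from the pose commanded when the call began, along the tool's axes at that moment, turning the shorter way round; what a row does not reach only later rows make up. The controller multiplies each number of a shift by 120 mm and each number of a turn by 360 degrees. A row lasts 1/8 s, in which the tool goes at most 62.5 mm and 10.7 degrees, less where a joint would pass 70% of its speed; a pose out of reach is approached as far as the arm can. A call with a number of a shift or a turn outside -1 to 1 is refused whole. A call with a gripper value outside its range is refused whole. "grip" is the opening, from 0 (shut) to 1 (fully open), set as the call begins (left out, the last holds). The fingers move at their own pace and stop on an object; the grip force is fixed at half the most. Time passes only in rows, so rows that repeat a pose let the fingers close. It gives the time, the measured TCP pose, the force, the opening and the grip force at its end, in the units of the state.
- get_obs(): the state, without advancing time (a new reading comes with each control period).
- optics.capture(name): name is "side" or "top"; returns the picture (384x512x3 uint8, red, green, blue); there is no depth.
- optics.get_calibration(name): a dict with "fx", "fy", "cx", "cy" (pixels), "world_from_camera" (4x4, takes a point from camera to world coordinates). Camera axes: x right, y down, z forward; pixel columns grow to the right and rows downward; lengths in mm; the calibration is good to about 2 mm. A picture is of the moment at which its call begins. get_calibration takes no time and is no camera call.
- ticket.close_job(): hands the job in; it is judged then, once.
Trained networks look in the newest picture that a camera, given by its name, has taken for a name from the list of things; names that differ only in an ending like _2 or _b are one class to them, and where a whole thing is asked for, a point or a joint stands for the part that bears it (a point fixed in the world has none). Each returns a list of dicts, best first, with "confidence" (0 to 1); they miss things now and then, are a little off and sometimes report something else, mostly with a low value. They report only what shows in the picture. A call takes as long as a camera call.
- finder.boxes_of(target, camera): "box" ([left, top, right, bottom] in pixels, round what is visible of it).
- finder.silhouettes(target, camera): "region" (384x512 bool, what is visible of it) and "box" ([left, top, right, bottom] in pixels, round what is visible of it).
- finder.pinpoint(target, camera): "uv" ([column, row] in pixels: a listed point, or the origin of a listed thing).
The state is a dict: "time": time; "joint_positions": joint angles; "dq": joint speeds; "tau": joint torques, N m; "tool_pos": TCP position; "tcp_rot": TCP orientation; "contact_force": force on the tool from outside, world axes, zero at the start; "moment": the same for the moment, N m; "grip_width": finger opening in mm; "finger_force": force on a finger pad.
Only numpy, scipy, OpenCV 4.12 (cv2) and the standard library are available. Lean on these libraries where they do the work, as an engineer would, in place of code of your own. Each camera call takes 0.05 s, during which the arm holds its last target. There are 200 camera calls.

## Task

Draw the honing steel (the one with the round hand guard and round end cap, not one of the knives) out of the knife block, turn it level and hold it about 15 cm above the chopping board, with the middle of its rod over the middle of the board and the rod pointing along the board's length. Leave the knives in the block and everything else where it stands. Finish while still holding the steel there, raised and still in the gripper; do not put it down.

Things in the scene. Friction and masses are not known exactly. Their poses are not given: they have to be found in the camera images.
- block: fixed wooden knife block, 176 mm wide (its y), 190 deep (x), 164 high. Origin on the worktop under its middle, z up. Three equal slots, 25 x 9 mm, side by side 58 mm apart along y, slant at 45 degrees from their mouths down towards its +x, so handles stick out up and towards its -x. The middle mouth is at (-57, 0, 144) mm in its frame
- steel: honing steel, in any one of the slots: flat rod 22 x 6 mm, 150 long, round guard 48 mm across, 6 thick, black handle of rounded oblong section 28 (x) by 22 (y), 98 long, steel end cap 34 across, 12 long; 0.15 to 0.27 kg. Origin on the axis at the guard's rod side, at the slot's mouth; z along the axis towards the handle's end, x along the rod's 22 mm width, y parallel to the block's y.
- steel_grip (a point): point on the axis of the steel's handle, 55 mm from its origin towards the handle's end: the place to grip, pads closing along the steel's y. The steel has about 1.5 mm play each side in the slot and only its weight holds it in; drawn 150 mm straight along its z it comes clear
- steel_rod (a point): middle of the steel's rod, 75 mm from its origin
- steel_tip (a point): tip of the steel's rod, 150 mm from its origin
- bread_knife: the longer knife in the block: flat black handle 26 x 16 mm and 110 mm long with three rivets on each side, steel bolster 30 x 14 x 8 mm, blade 140 mm in the slot; origin and axes as the steel's, at the slot's mouth; to be left in place
- cook_knife: the shorter knife in the block: flat black handle 22 x 16 mm and 98 mm long, otherwise as the other knife, blade 130 mm; to be left in place
- board: fixed wooden chopping board, 300 mm long (its x), 190 mm wide (y), 18 mm thick, lying on the worktop. Origin at the centre of its underside, z up; its +x end is the one farther from the robot
- ramekin: small white ramekin, 70 mm across, 38 high, standing on the chopping board; origin at the centre of its underside; a bystander to be left alone
- mug: white mug, 80 mm across, 90 high, between the robot and the block; origin at the centre of its underside; a bystander to be left alone
- spice_jar: small amber glass jar with a steel cap, 44 mm across, 85 high, between the far ends of the block and board; origin at the centre of its underside; a bystander to be left alone
- pepper_mill: dark wooden pepper mill, 54 mm across, 142 high, near left; origin at the centre of its underside; a bystander to be left alone
- oil_bottle: green glass bottle, 66 mm across, 240 high, left of the block; origin at the centre of its underside; a bystander to be left alone
- bowl: brown bowl, 130 mm across, 55 high, near right; origin at the centre of its underside; a bystander to be left alone
- plate: white plate, 170 mm across, 22 high, right of the board; origin at the centre of its underside; a bystander to be left alone

How it is judged (in metres and radians):
On the way:
1. the steel is in the gripper and drawn fully out of the block (distance of steel_tip from where it was at the start of the episode above 0.15 m and contact force between steel and block below 0.05 N and contact force between steel and the fingers above 0.5 N), for 0.2 s.
At the end, for the whole second after the job is handed in: The gripper holds the steel, still, touching neither block, board nor ramekin: level within 12 degrees, its axis within 17 degrees of the board's length (either way round), the middle of its rod within 50 mm of the board's middle seen from above and 90 to 230 mm above the board's top (angle between steel's own z axis and vertical between 1.361 and 1.78 rad and angle between the z axis of steel and the x axis of board, either way round below 0.3 rad and horizontal distance between steel_rod and board below 0.05 m and height (world z) of steel_rod between 0.108 and 0.248 m and contact force between steel and the fingers above 0.5 N and contact force between steel and block below 0.05 N and contact force between steel and board below 0.05 N and contact force between steel and ramekin below 0.05 N and linear speed of steel below 0.03 m/s); the arm keeps its last pose, push and grip.
It fails at once if a knife is pulled or knocked more than 25 mm from its place in the block (distance of any of bread_knife, cook_knife from where it was at the start of the episode above 0.025 m).
It fails at once if another thing on the worktop or board is shifted more than 30 mm (distance of any of ramekin, mug, spice_jar, pepper_mill, oil_bottle, bowl, plate from where it was at the start of the episode above 0.03 m).
It also fails if it takes over 42 s, if anything falls off the work surface, if the arm or the gripper's body presses on something with over 40 N, if the wrist force passes 120 N, or if a joint passes its speed limit or range.

## Working session

There is one attempt and no reset: what is moved stays moved. The work goes in short steps, Python scripts to look and compute and a tool call to move; the robot and the scene stay as the last step left them, time stands still between calls to the robot, and variables do not carry over. Pictures are saved under pics/ and viewed, at most 10 in all, crops included, and the job is handed in when it is done.

Besides the shell and the picture viewer there is one more tool, called in YAML: its name, and indented under it one key for each argument. send_rows: Moves the arm, as the interface text tells. Its arguments: {"type":"object","properties":{"offset":{"type":"array"},"delta_rot":{"type":"array"},"grip":{"type":"number"}},"required":["offset","delta_rot"]}

```bash
mkdir -p pics
cat > h.py <<'E'
import numpy as np, cv2
from plant import get_obs, optics, ticket, finder
from scipy.spatial.transform import Rotation as R
def proj(p,c):
    k=optics.get_calibration(c); T=np.linalg.inv(np.array(k["world_from_camera"])); q=np.atleast_2d(p)@T[:3,:3].T+T[:3,3]
    return np.c_[k["fx"]*q[:,0]/q[:,2]+k["cx"],k["fy"]*q[:,1]/q[:,2]+k["cy"]]
def ray(uv,c):
    k=optics.get_calibration(c); T=np.array(k["world_from_camera"])
    d=T[:3,:3]@np.array([(uv[0]-k["cx"])/k["fx"],(uv[1]-k["cy"])/k["fy"],1]); return T[:3,3],d/np.linalg.norm(d)
def onz(uv,c,z):
    o,d=ray(uv,c); return o+d*(z-o[2])/d[2]
def tri(a,b):
    o1,d1=ray(a,"side");o2,d2=ray(b,"top")
    A=np.c_[d1,-d2]; s=np.linalg.lstsq(A,o2-o1,rcond=None)[0]
    p,q=o1+s[0]*d1,o2+s[1]*d2; return (p+q)/2,np.linalg.norm(p-q)
E
python3 - <<'E'
from h import *
np.set_printoptions(precision=1,suppress=True)
for c in("side","top"):
    im=optics.capture(c); cv2.imwrite(f"pics/{c}0.png",im[:,:,::-1])
    k=optics.get_calibration(c);print(c,k["fx"],np.array(k["world_from_camera"]))
P={}
for n in["block","steel","steel_grip","bread_knife","cook_knife","board","ramekin","mug","spice_jar","oil_bottle","pepper_mill","bowl","plate"]:
    r={c:finder.pinpoint(n,c)[:2] for c in("side","top")}
    for c in r: print(n,c,[(np.array(d["uv"]),round(d["confidence"],2)) for d in r[c]])
    if r["side"] and r["top"]: print("   ",*tri(r["side"][0]["uv"],r["top"][0]["uv"]))
print(get_obs())
E
```

```text
side 478.1238173335382 [[  -1.    -0.1    0.1  346. ]
 [  -0.2    0.7   -0.7  984.4]
 [  -0.    -0.7   -0.7 1075.5]
 [   0.     0.     0.     1. ]]
top 367.2628985255389 [[  -0.    -1.     0.1  402.7]
 [  -1.     0.     0.   -19. ]
 [  -0.    -0.1   -1.  1275.5]
 [   0.     0.     0.     1. ]]
block side [(array([196.4, 254.5]), 0.66)]
block top [(array([212.9, 159.8]), 0.75)]
    [679.3 148.8 -21.4] 8.780402361008374
steel side [(array([209.3, 220.1]), 0.77)]
steel top [(array([206. , 167.3]), 0.76), (array([184. , 162.8]), 0.59)]
    [624.8 150.7 137.1] 13.63199484558043
steel_grip side [(array([224.1, 210.5]), 0.76)]
steel_grip top [(array([203.7, 175.4]), 0.66), (array([205.7, 168.8]), 0.42)]
    [586.7 150.4 181.5] 3.84220583171032
bread_knife side [(array([204.7, 236. ]), 0.76)]
bread_knife top [(array([182.9, 165. ]), 0.53), (array([398., 200.]), 0.17)]
    [624.4 220.  153. ] 1.3664380326061976
cook_knife side [(array([216.3, 207.9]), 0.56)]
cook_knife top [(array([132.1, 239.7]), 0.62), (array([224.8, 164.7]), 0.46)]
    [473.7 315.7 377.4] 159.50609609802174
board side [(ar
[... 917 characters left out ...]
   3.9] 9.492909141658613
bowl side [(array([335. , 146.5]), 0.65)]
bowl top [(array([371.5, 257.5]), 0.82), (array([206.1, 171.1]), 0.38)]
    [ 318.8 -391.7    3.7] 7.171975170536887
plate side [(array([285.1, 123.4]), 0.8)]
plate top [(array([398.6, 200.3]), 0.69)]
    [ 511.3 -491.7   12.2] 4.842226773854059
{'time': 1.4, 'joint_positions': array([ 1. ,  0.3,  1.5,  0. ,  1.3, -0.1]), 'dq': array([-0., -0., -0., -0., -0., -0.]), 'tau': array([  0. , -43.1, -24.4,   0.1,   0. ,  -0. ]), 'tool_pos': array([209.2, 481.6, 226.8]), 'tcp_rot': array([3.1, 0. , 2.7]), 'contact_force': array([0.7, 0.5, 0.9]), 'moment': array([-0., -0., -0.]), 'finger_force': 0.0, 'grip_width': 91.45790488831216}
```

View pics/side0.png

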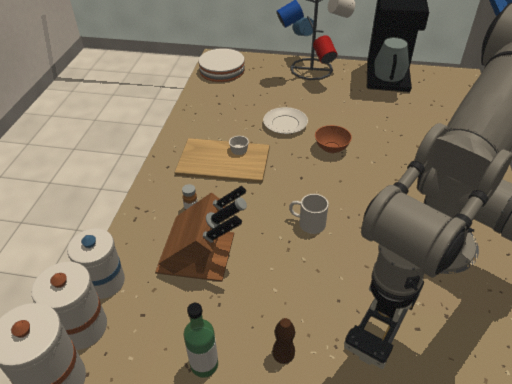

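View pics/top0.png

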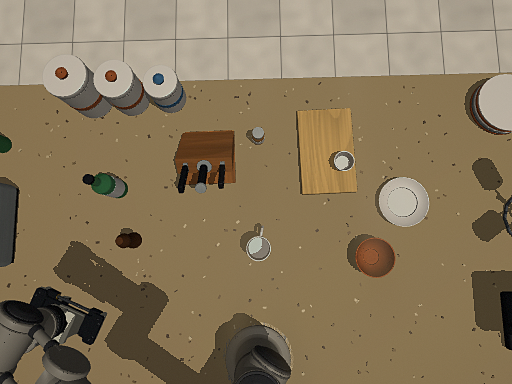

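The steel is the middle one: guard at about (207,217) in the side view and (204,167) in the top view, with a knife on each side. The board is at about (327,150) in the top view. Next I'll fit the block and steel pose to the silhouettes in both views.

```bash
cat > fit.py <<'E'
from h import *
from scipy.optimize import minimize
np.set_printoptions(precision=2,suppress=True)
t=np.linspace(0,2*np.pi,24,endpoint=False)
def cyl(r,z0,z1): return np.array([[r*np.cos(a),r*np.sin(a),z] for a in t for z in(z0,z1)])
def box(a,b,z0,z1): return np.array([[x,y,z] for x in(-a/2,a/2) for y in(-b/2,b/2) for z in(z0,z1)])
steel=[cyl(24,0,6),box(26,20,6,104),cyl(17,104,116)]
bread=[box(30,14,0,8),box(26,16,8,118)]; cook=[box(30,14,0,8),box(22,16,8,106)]
def pose(v,yoff):
    Rb=R.from_euler("z",v[2]).as_matrix(); m=np.array([v[0],v[1],0])+Rb@np.array([-57,yoff,144+v[3]])
    z=Rb@np.array([-1,0,1])/2**.5; y=Rb@np.array([0,1,0]); x=np.cross(y,z)
    return m,np.c_[x,y,z]
S=4
def render(parts,m,Rm,c):
    im=np.zeros((384*S,512*S),np.uint8)
    for p in parts:
        q=proj(p@Rm.T+m,c); h=cv2.convexHull(((q+.5)*S).astype(np.int32)); cv2.fillConvexPoly(im,h,1)
    return im
E
cat > run.py <<'E'
from fit import *
things={"steel":(steel,0),"bread_knife":(bread,58),"cook_knife":(cook,-58)}
M={}
for n in things:
    for c in("side","top"):
        r=finder.silhouettes(n,c); 
        for d in r[:3]: print(n,c,round(d["confidence"],2),np.array(d["box"]),d["region"].sum())
        M[n,c]=r
b=finder.silhouettes("board","top")[0]; s=finder.silhouettes("board","side")[0]
np.save("board.npy",np.array([b["region"],s["region"]]))
for z in (18,): 
    cs=cv2.findContours(b["region"].astype(np.uint8),cv2.RETR_EXTERNAL,cv2.CHAIN_APPROX_NONE)[0]
    cc=max(cs,key=len)[:,0]; w=np.array([onz(p,"top",z)[:2] for p in cc],np.float32)
    print("board top",cv2.minAreaRect(w))
    cs=cv2.findContours(s["region"].astype(np.uint8),cv2.RETR_EXTERNAL,cv2.CHAIN_APPROX_NONE)[0]
    cc=max(cs,key=len)[:,0]; w=np.array([onz(p,"side",z)[:2] for p in cc],np.float32)
    print("board side",cv2.minAreaRect(w))
tgt={}
for c in("side","top"):
    r=M["steel",c]
    if r: tgt[c]=cv2.resize(r[0]["region"].astype(np.uint8),None,fx=S,fy=S,interpolation=cv2.INTER_NEAREST)
def iou(v,cs=("side","top")):
    e=0
    for c in cs:
        m=render(steel,*pose(v,0),c); o=sum(render(things[k][0],*pose(v,things[k][1]),c) for k in("bread_knife","cook_knife"))
        valid=(o==0)|(tgt[c]>0)
        e+=1-((m&tgt[c])[valid].sum()/(m|tgt[c])[valid].sum())
    return e
best=None
for yaw in(-.3,0,.3):
    r=minimize(iou,[680,150,yaw,0],method="Nelder-Mead",options=dict(initial_simplex=np.array([[680,150,yaw,0],[700,150,yaw,0],[680,170,yaw,0],[680,150,yaw+.15,0],[680,150,yaw,8]]),maxiter=200))
    print(r.x,r.fun)
    if best is None or r.fun<best.fun: best=r
v=best.x; np.save("v.npy",v); m,Rm=pose(v,0); print("mouth",m,"grip",m+55*Rm[:,2])
out=[]
for c,x0,y0 in(("side",150,170),("top",150,110)):
    im=cv2.imread(f"pics/{c}0.png"); im=cv2.resize(im,None,fx=S,fy=S,interpolation=cv2.INTER_CUBIC)
    for k in things:
        r=render(things[k][0],*pose(v,things[k][1]),c)
        cv2.drawContours(im,cv2.findContours(r,cv2.RETR_LIST,cv2.CHAIN_APPROX_NONE)[0],-1,(0,255,0) if k=="steel" else (255,255,0),1)
    cv2.drawContours(im,cv2.findContours(tgt[c],cv2.RETR_LIST,cv2.CHAIN_APPROX_NONE)[0],-1,(0,0,255),1)
    q=(proj([[v[0],v[1],0]]+box(190,176,0,1)[::2]@R.from_euler("z",v[2]).as_matrix().T,c)+.5)*S
    for i,j in((0,1),(1,3),(3,2),(2,0)): cv2.line(im,tuple(q[i].astype(int)),tuple(q[j].astype(int)),(255,0,255),1)
    out.append(im[y0*S:(y0+110)*S,x0*S:(x0+100)*S])
cv2.imwrite("pics/fit.png",np.hstack(out))
E
python3 run.py
```

```text
steel side 0.72 [205.6 197.9 245.1 228.3] 544
steel top 0.52 [193.8 163.4 211.2 193.2] 303
bread_knife side 0.83 [202.6 215.3 238.3 238.9] 414
bread_knife top 0.61 [176.2 162.2 190.9 197.2] 175
cook_knife side 0.62 [212.7 183.9 244.6 208.8] 311
cook_knife top 0.57 [194.7 158.4 212.2 195.1] 342
cook_knife top 0.43 [218.  161.5 229.6 189.8] 190
cook_knife top 0.36 [248.7 127.8 265.7 143.8] 196
board top ((693.652099609375, -252.24937438964844), (303.0882568359375, 191.05856323242188), 1.2230281829833984)
board side ((691.204345703125, -241.46969604492188), (302.53460693359375, 211.72779846191406), 1.79132080078125)
[679.84 155.45   0.    -4.05] 0.22417374792245082Traceback (most recent call last):
  File "run.py", line 31, in <module>
    r=minimize(iou,[680,150,yaw,0],method="Nelder-Mead",options=dict(initial_simplex=np.array([[680,150,yaw,0],[700,150,yaw,0],[680,170,yaw,0],[680,150,yaw+.15,0],[680,150,yaw,8]]),maxiter=200))
    res = _minimize_neldermead(fun, x0, args, callback, bounds=bounds,
                               **options)
    fxr = func(xr)
    fx = function(np.copy(x), 
[... 191 characters left out ...]
                         ~~~^^^^^^^^^^^^^^^^^^^^^^^^^^^^^^^^^^^^^^^^^^^^^^^^^^^^^^^^^^^^^^^^^^^^^^^^^^^^^^^^^^^
  File "run.py", line 25, in <genexpr>
    m=render(steel,*pose(v,0),c); o=sum(render(things[k][0],*pose(v,things[k][1]),c) for k in("bread_knife","cook_knife"))
                                        ~~~~~~^^^^^^^^^^^^^^^^^^^^^^^^^^^^^^^^^^^^^^
  File "fit.py", line 17, in render
    q=proj(p@Rm.T+m,c); h=cv2.convexHull(((q+.5)*S).astype(np.int32)); cv2.fillConvexPoly(im,h,1)
  File "h.py", line 5, in proj
    k=optics.get_calibration(c); T=np.linalg.inv(np.array(k["world_from_camera"])); q=np.atleast_2d(p)@T[:3,:3].T+T[:3,3]
ValueError: time passes only in moves, steps and waits
```

```bash
sed -i 's/^def proj/_C={}\ndef cal(c):\n    if c not in _C: _C[c]=optics.get_calibration(c)\n    return _C[c]\ndef proj/; s/k=optics.get_calibration(c)/k=cal(c)/' h.py
python3 - <<'E'
s=open("run.py").read()
a=s.index("tgt={}"); b=s.index("best=None")
s=s[:a]+'''tgt={}
def up(r): return cv2.resize(r.astype(np.uint8),None,fx=S,fy=S,interpolation=cv2.INTER_NEAREST)
M["cook_knife","top"]=[d for d in M["cook_knife","top"] if d["box"][0]>214 and d["box"][2]<240]
for c in("side","top"):
    tgt[c]=sum(up(M[n,c][0]["region"]) for n in things if M[n,c])>0
    tgt[c]=tgt[c].astype(np.uint8)
def iou(v):
    e=0
    for c in tgt:
        m=(sum(render(p,*pose(v,o),c) for p,o in things.values())>0).astype(np.uint8)
        e+=1-(m&tgt[c]).sum()/(m|tgt[c]).sum()
    return e
'''+s[b:]
open("run.py","w").write(s)
E
python3 run.py
```

```text
steel side 0.72 [205.6 197.9 245.1 228.3] 544
steel top 0.52 [193.8 163.4 211.2 193.2] 303
bread_knife side 0.83 [202.6 215.3 238.3 238.9] 414
bread_knife top 0.61 [176.2 162.2 190.9 197.2] 175
cook_knife side 0.62 [212.7 183.9 244.6 208.8] 311
cook_knife top 0.57 [194.7 158.4 212.2 195.1] 342
cook_knife top 0.43 [218.  161.5 229.6 189.8] 190
cook_knife top 0.36 [248.7 127.8 265.7 143.8] 196
board top ((693.652099609375, -252.24937438964844), (303.0882568359375, 191.05856323242188), 1.2230281829833984)
board side ((691.204345703125, -241.46969604492188), (302.53460693359375, 211.72779846191406), 1.79132080078125)
[677.81 155.37  -0.    -0.66] 0.3194811306774471
[679.96 155.46   0.01  -3.81] 0.27993624698308106
[680.45 155.9    0.01  -3.21] 0.28263984795176145
mouth [622.96 155.11 140.19] grip [584.07 154.87 179.08]
```

View pics/fit.png

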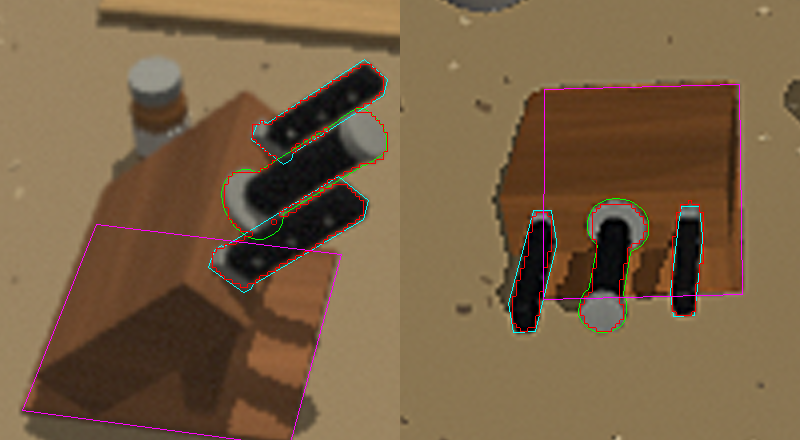

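Fit is good (IoU about 0.86 per view): mouth at about (623,155,141) and yaw about 0, so the text's 144 mm height checks out. Board middle is (693,-250), its length along world x. The knives are at ±58 mm, so the fingers must go in only half open. I'll tilt the tool 30° back towards the base so the gripper body clears the handle ends.

```bash
cat > plan.py <<'E'
from h import *
np.set_printoptions(precision=3,suppress=True)
def ori(tilt,yaw=0):  # tilt deg back toward robot; y along world y (yaw about z)
    t=np.radians(tilt); z=np.array([-np.sin(t),0,-np.cos(t)]); y=np.array([0,1.,0])
    return R.from_euler("z",yaw).as_matrix()@np.c_[np.cross(y,z),y,z]
def cur():
    o=get_obs(); return np.array(o["tool_pos"],float),R.from_euler("xyz",o["tcp_rot"]).as_matrix()
def chain(wps,start=None):
    p,Rc=start or cur()
    for q,Rt in wps:
        q=np.array(q,float); d=Rc.T@(q-p)/120; w=R.from_matrix(Rc.T@Rt).as_rotvec()/(2*np.pi)
        d=d.round(3); w=w.round(4)
        print("offset",d.tolist(),"rot",w.tolist(),"rows>=%.1f"%max(np.linalg.norm(d)*120/62.5,np.linalg.norm(w)*360/10.7), "" if abs(d).max()<=1 else "TOO FAR")
        p=p+Rc@d*120; Rc=Rc@R.from_rotvec(w*2*np.pi).as_matrix()
E
python3 - <<'E'
from plan import *
o=get_obs();print(o["time"],o["tool_pos"],o["tcp_rot"])
V=ori(0);T=ori(30)
g=np.array([584,155,180]); tcp=g+19*T[:,2]; pre=tcp-120*T[:,2]; print(tcp,pre)
chain([((290,420,310),V),((390,345,385),V),((490,265,400),V),((580,200,400),V),(pre+[0,0,80],T)])
E
```

```text
2.2 [209.169 481.552 226.75 ] [3.142 0.    2.732]
[574.5   155.    163.546] [634.5   155.    267.469]
offset [-0.822, -0.202, -0.694] rot [0.0, 0.0, -0.0652] rows>=2.2 
offset [-0.834, -0.625, -0.625] rot [0.0, 0.0, -0.0] rows>=2.3 
offset [-0.833, -0.667, -0.125] rot [0.0, 0.0, -0.0] rows>=2.1 
offset [-0.75, -0.541, 0.0] rot [0.0, 0.0, -0.0] rows>=1.8 
offset [-0.454, -0.375, 0.438] rot [0.0, 0.0833, -0.0] rows>=2.8
```

send_rows:
  offset:
    - [-0.41,-0.1,-0.35]
    - [-0.82,-0.2,-0.69]
    - [-0.82,-0.2,-0.69]
    - [-0.82,-0.2,-0.69]
  delta_rot:
    - [0,0,-0.022]
    - [0,0,-0.044]
    - [0,0,-0.065]
    - [0,0,-0.065]
  grip: 0.5

```text
time: 2.7
tool_pos: [290.4, 420.0, 310.0]
tcp_rot: [3.141, 0.001, 3.138]
contact_force: [-0.2, 0.3, -0.2]
grip_width: 56.2
finger_force: 0.0
```

send_rows:
  offset:
    - [-0.3,-0.2,-0.2]
    - [-0.6,-0.4,-0.4]
    - [-0.83,-0.63,-0.63]
    - [-0.83,-0.63,-0.63]
  delta_rot:
    - [0,0,0]
    - [0,0,0]
    - [0,0,0]
    - [0,0,0]

```text
time: 3.2
tool_pos: [390.8, 344.0, 386.0]
tcp_rot: [3.14, 0.002, 3.135]
contact_force: [-0.2, 0.5, -0.1]
grip_width: 45.7
finger_force: 0.0
```

send_rows:
  offset:
    - [-0.3,-0.2,0]
    - [-0.6,-0.45,-0.1]
    - [-0.83,-0.67,-0.13]
    - [-0.83,-0.67,-0.13]
  delta_rot:
    - [0,0,0]
    - [0,0,0]
    - [0,0,0]
    - [0,0,0]

```text
time: 3.7
tool_pos: [489.4, 263.7, 398.9]
tcp_rot: [-3.141, -0.003, 3.137]
contact_force: [-0.2, -0.1, -0.0]
grip_width: 45.5
finger_force: 0.0
```

send_rows:
  offset:
    - [-0.3,-0.2,0]
    - [-0.6,-0.4,0]
    - [-0.75,-0.54,0]
    - [-0.75,-0.54,0]
  delta_rot:
    - [0,0,0]
    - [0,0,0]
    - [0,0,0]
    - [0,0,0]

```text
time: 4.2
tool_pos: [578.5, 199.9, 398.8]
tcp_rot: [-3.142, -0.003, 3.139]
contact_force: [0.0, -0.4, 1.0]
grip_width: 45.9
finger_force: 0.0
```

send_rows:
  offset:
    - [-0.15,-0.12,0.14]
    - [-0.3,-0.25,0.3]
    - [-0.45,-0.375,0.43]
    - [-0.45,-0.375,0.43]
    - [-0.45,-0.375,0.43]
    - [-0.45,-0.375,0.43]
  delta_rot:
    - [0,0.02,0]
    - [0,0.04,0]
    - [0,0.06,0]
    - [0,0.083,0]
    - [0,0.083,0]
    - [0,0.083,0]

```text
time: 4.95
tool_pos: [623.6, 154.2, 346.2]
tcp_rot: [3.139, -0.509, -3.141]
contact_force: [-0.9, -0.5, 2.3]
grip_width: 46.1
finger_force: 0.0
```

Run:
```python
from plan import *
o=get_obs();print(o["time"],o["tool_pos"],o["tcp_rot"],o["joint_positions"],o["grip_width"])
T=ori(30)
g=np.array([584,155,180]); tcp=g+19*T[:,2]; pre=tcp-100*T[:,2]
print(cur()[1]);chain([(pre,T),(tcp,T)])
```

```text
4.95 [623.604 154.208 346.228] [ 3.139 -0.509 -3.141] [ 0.098  1.033  0.036  0.093  2.577 -1.407] 46.05070714847015
[[-0.873  0.    -0.487]
 [-0.001  1.     0.002]
 [ 0.487  0.002 -0.873]]
offset [-0.397, 0.005, 0.696] rot [0.0003, 0.0023, 0.0001] rows>=1.5 
offset [0.0, 0.0, 0.833] rot [-0.0, 0.0, 0.0] rows>=1.6
```

send_rows:
  offset:
    - [-0.13,0,0.23]
    - [-0.26,0,0.46]
    - [-0.39,0.005,0.69]
    - [-0.39,0.005,0.69]
  delta_rot:
    - [0,0,0]
    - [0,0,0]
    - [0,0,0]
    - [0,0,0]

```text
time: 5.45
tool_pos: [623.0, 154.2, 252.5]
tcp_rot: [3.139, -0.51, -3.141]
contact_force: [-0.2, -0.1, 0.4]
grip_width: 45.9
finger_force: 0.0
```

Run:
```python
from plan import *
o=get_obs();print(o["time"],o["tool_pos"],o["tcp_rot"],o["joint_positions"],o["grip_width"])
T=ori(30)
g=np.array([584,155,180]); tcp=g+19*T[:,2]; pre=tcp-100*T[:,2]
chain([(tcp-50*T[:,2],T),(tcp,T)])
for c in("side","top"): cv2.imwrite(f"pics/{c}1.png",optics.capture(c)[:,:,::-1])
a=cv2.imread("pics/side1.png")[120:290,120:290];b=cv2.imread("pics/top1.png")[80:250,120:290]
cv2.imwrite("pics/pre.png",cv2.resize(np.hstack([a,b]),(800,400),interpolation=cv2.INTER_CUBIC))
```

```text
5.45 [623.049 154.22  252.538] [ 3.139 -0.51  -3.141] [ 0.098  0.935  0.497  0.062  2.216 -1.447] 45.8631409787868
offset [-0.014, 0.006, 0.428] rot [0.0003, 0.0022, 0.0] rows>=0.8 
offset [-0.0, -0.0, 0.417] rot [0.0, 0.0, 0.0] rows>=0.8
```

View pics/pre.png

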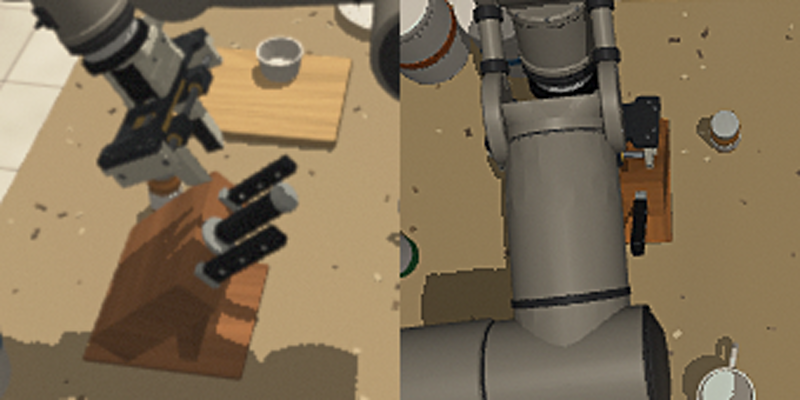

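The gripper hangs over the block behind the handles, with its fingers above and to the +x side of the steel. The knives and steel are undisturbed. Now I'll descend along the tool axis.

send_rows:
  offset:
    - [-0.01,0.006,0.15]
    - [-0.014,0.006,0.3]
    - [-0.014,0.006,0.43]
    - [-0.014,0.006,0.43]
  delta_rot:
    - [0,0.001,0]
    - [0,0.002,0]
    - [0,0.002,0]
    - [0,0.002,0]

```text
time: 6.05
tool_pos: [599.7, 154.2, 205.8]
tcp_rot: [3.14, -0.525, 3.141]
contact_force: [0.5, 0.2, 1.0]
grip_width: 45.8
finger_force: 0.0
```

send_rows:
  offset:
    - [0,0,0.08]
    - [0,0,0.16]
    - [0,0,0.24]
    - [0,0,0.32]
    - [0,0,0.41]
    - [0,0,0.41]
  delta_rot:
    - [0,0,0]
    - [0,0,0]
    - [0,0,0]
    - [0,0,0]
    - [0,0,0]
    - [0,0,0]

```text
time: 6.8
tool_pos: [573.6, 154.0, 160.3]
tcp_rot: [3.14, -0.531, 3.14]
contact_force: [-0.4, 0.1, -0.4]
grip_width: 45.7
finger_force: 0.0
```

Run:
```python
from plan import *
o=get_obs();print(o["time"],o["tool_pos"],o["tcp_rot"],o["joint_positions"],o["grip_width"],o["contact_force"])
a=optics.capture("side")[120:290,120:290,::-1]
cv2.imwrite("pics/g.png",cv2.resize(a,(590,590),interpolation=cv2.INTER_CUBIC))
```

```text
6.8 [573.643 153.956 160.336] [ 3.14  -0.531  3.14 ] [ 0.104  0.859  0.907  0.058  1.904 -1.461] 45.67412317301942 [-0.415  0.114 -0.399]
```

View pics/g.png

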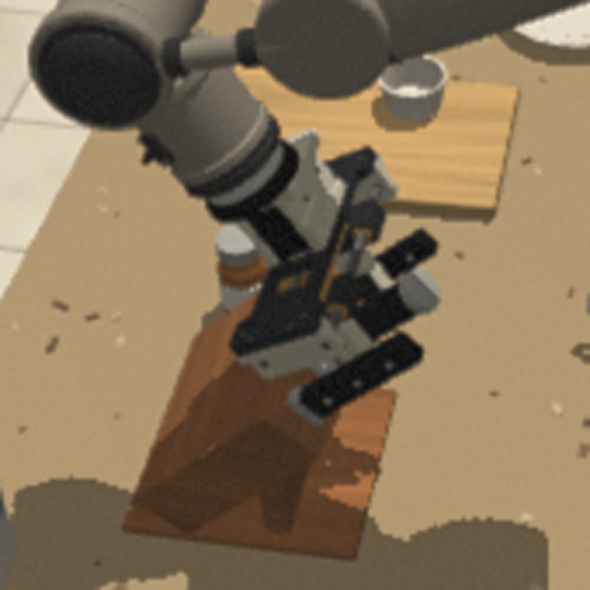

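The fingers straddle the steel's handle between the two knives, with no contact force. Closing.

send_rows:
  offset:
    - [0,0,0]
    - [0,0,0]
    - [0,0,0]
    - [0,0,0]
    - [0,0,0]
    - [0,0,0]
    - [0,0,0]
    - [0,0,0]
  delta_rot:
    - [0,0,0]
    - [0,0,0]
    - [0,0,0]
    - [0,0,0]
    - [0,0,0]
    - [0,0,0]
    - [0,0,0]
    - [0,0,0]
  grip: 0

```text
time: 7.85
tool_pos: [574.4, 154.8, 161.3]
tcp_rot: [3.138, -0.529, -3.141]
contact_force: [0.9, 5.8, 3.0]
grip_width: 22.4
finger_force: 29.8
```

Run:
```python
from plan import *
p,T=cur(); o=get_obs(); print(o["contact_force"],o["moment"],o["tcp_rot"])
u=np.array([-1,0,1])/2**.5
chain([(p+50*u,T),(p+110*u,T),(p+175*u,T)])
```

```text
[0.869 5.813 3.018] [ 0.87  -0.194 -0.268] [ 3.138 -0.529 -3.141]
offset [0.403, 0.0, -0.106] rot [0.0, 0.0, 0.0] rows>=0.8 
offset [0.484, 0.001, -0.127] rot [0.0, 0.0, 0.0] rows>=1.0 
offset [0.523, 0.0, -0.137] rot [0.0, 0.0, 0.0] rows>=1.0
```

Gripped at 22.4 mm, the handle's width. Now drawing it straight out, with a 1 mm correction in y.

send_rows:
  offset:
    - [0.04,0.01,-0.011]
    - [0.1,0.01,-0.026]
    - [0.2,0.01,-0.053]
    - [0.3,0.01,-0.079]
    - [0.4,0.01,-0.106]
    - [0.4,0.01,-0.106]
  delta_rot:
    - [0,0,0]
    - [0,0,0]
    - [0,0,0]
    - [0,0,0]
    - [0,0,0]
    - [0,0,0]

```text
time: 8.6
tool_pos: [538.8, 155.1, 197.5]
tcp_rot: [3.14, -0.528, 3.14]
contact_force: [-0.6, -0.3, -1.5]
grip_width: 22.3
finger_force: 29.6
```

send_rows:
  offset:
    - [0.1,0,-0.026]
    - [0.2,0,-0.053]
    - [0.3,0,-0.079]
    - [0.4,0,-0.106]
    - [0.5,0,-0.132]
    - [0.5,0,-0.132]
  delta_rot:
    - [0,0,0]
    - [0,0,0]
    - [0,0,0]
    - [0,0,0]
    - [0,0,0]
    - [0,0,0]

```text
time: 9.35
tool_pos: [495.1, 155.3, 241.3]
tcp_rot: [3.14, -0.528, 3.141]
contact_force: [0.2, 0.7, -2.1]
grip_width: 22.0
finger_force: 29.7
```

send_rows:
  offset:
    - [0.1,0,-0.026]
    - [0.2,0,-0.053]
    - [0.3,0,-0.079]
    - [0.4,0,-0.106]
    - [0.53,0,-0.14]
    - [0.53,0,-0.14]
    - [0.53,0,-0.14]
  delta_rot:
    - [0,0,0]
    - [0,0,0]
    - [0,0,0]
    - [0,0,0]
    - [0,0,0]
    - [0,0,0]
    - [0,0,0]

```text
time: 10.22
tool_pos: [449.2, 155.2, 286.8]
tcp_rot: [3.14, -0.529, 3.14]
contact_force: [0.1, 0.1, -1.8]
grip_width: 22.2
finger_force: 29.6
```

Run:
```python
from plan import *
o=get_obs();print(o["time"],o["tool_pos"],o["tcp_rot"],o["joint_positions"],o["grip_width"],o["contact_force"],o["finger_force"])
a=optics.capture("side")[100:290,120:310,::-1]
cv2.imwrite("pics/out.png",cv2.resize(a,(590,590),interpolation=cv2.INTER_CUBIC))
```

```text
10.225 [449.186 155.222 286.779] [ 3.14  -0.529  3.14 ] [ 0.126  0.528  1.183  0.071  1.956 -1.434] 22.18102995654957 [ 0.096  0.125 -1.823] 29.644322991371155
```

View pics/out.png

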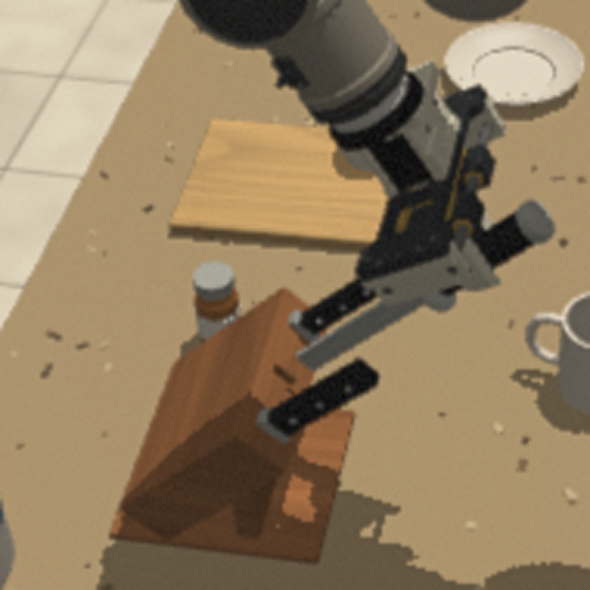

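The steel is clear of the block, its tip just above the middle mouth, and both knives are still in place. Next: lift, level, then carry to the board.

Run:
```python
from plan import *
p,T=cur(); L=ori(np.degrees(.529)-45)
q=np.array([567,-250,158])
chain([(p+[-10,0,110],T),((445,130,410),L),((470,30,400),L),((500,-70,370),L),((530,-160,320),L),((550,-220,240),L),(q,L)])
```

```text
offset [0.535, 0.001, -0.749] rot [0.0, 0.0, 0.0] rows>=1.8 
offset [0.015, -0.21, -0.122] rot [0.0003, -0.1251, -0.0003] rows>=4.2 
offset [-0.18, -0.833, 0.134] rot [-0.0, 0.0, -0.0] rows>=1.7 
offset [-0.179, -0.833, 0.306] rot [-0.0, 0.0, -0.0] rows>=1.7 
offset [-0.136, -0.75, 0.466] rot [-0.0, 0.0, -0.0] rows>=1.7 
offset [0.008, -0.5, 0.688] rot [-0.0, 0.0, -0.0] rows>=1.6 
offset [0.036, -0.25, 0.697] rot [-0.0, 0.0, -0.0] rows>=1.4
```

send_rows:
  offset:
    - [0.13,0,-0.18]
    - [0.27,0,-0.37]
    - [0.4,0,-0.56]
    - [0.535,0,-0.75]
    - [0.535,0,-0.75]
  delta_rot:
    - [0,0,0]
    - [0,0,0]
    - [0,0,0]
    - [0,0,0]
    - [0,0,0]

```text
time: 10.9
tool_pos: [439.7, 155.2, 397.8]
tcp_rot: [3.139, -0.526, 3.141]
contact_force: [-0.0, -0.1, -2.8]
grip_width: 22.0
finger_force: 29.6
```

send_rows:
  offset:
    - [0,-0.02,-0.02]
    - [0,-0.05,-0.04]
    - [0,-0.08,-0.06]
    - [0.01,-0.12,-0.08]
    - [0.01,-0.16,-0.1]
    - [0.015,-0.21,-0.12]
    - [0.015,-0.21,-0.12]
  delta_rot:
    - [0,-0.02,0]
    - [0,-0.04,0]
    - [0,-0.065,0]
    - [0,-0.09,0]
    - [0,-0.11,0]
    - [0,-0.125,0]
    - [0,-0.125,0]

```text
time: 11.78
tool_pos: [443.4, 129.7, 409.2]
tcp_rot: [3.14, 0.254, 3.139]
contact_force: [-0.2, -0.9, -2.3]
grip_width: 21.9
finger_force: 29.6
```

send_rows:
  offset:
    - [-0.04,-0.2,0.03]
    - [-0.09,-0.4,0.07]
    - [-0.13,-0.62,0.1]
    - [-0.18,-0.83,0.13]
    - [-0.18,-0.83,0.13]
  delta_rot:
    - [0,0,0]
    - [0,0,0]
    - [0,0,0]
    - [0,0,0]
    - [0,0,0]

```text
time: 12.4
tool_pos: [470.0, 28.9, 398.6]
tcp_rot: [3.139, 0.251, 3.136]
contact_force: [-0.6, 1.0, -1.9]
grip_width: 21.9
finger_force: 29.6
```

send_rows:
  offset:
    - [-0.04,-0.2,0.07]
    - [-0.09,-0.4,0.15]
    - [-0.13,-0.62,0.22]
    - [-0.18,-0.83,0.31]
    - [-0.18,-0.83,0.31]
  delta_rot:
    - [0,0,0]
    - [0,0,0]
    - [0,0,0]
    - [0,0,0]
    - [0,0,0]

```text
time: 13.02
tool_pos: [499.7, -69.9, 367.9]
tcp_rot: [3.138, 0.252, 3.137]
contact_force: [0.2, 0.2, -0.7]
grip_width: 21.9
finger_force: 29.6
```

send_rows:
  offset:
    - [-0.03,-0.2,0.12]
    - [-0.07,-0.4,0.24]
    - [-0.1,-0.57,0.35]
    - [-0.136,-0.75,0.47]
    - [-0.136,-0.75,0.47]
  delta_rot:
    - [0,0,0]
    - [0,0,0]
    - [0,0,0]
    - [0,0,0]
    - [0,0,0]

```text
time: 13.65
tool_pos: [529.4, -158.9, 317.8]
tcp_rot: [3.138, 0.253, 3.138]
contact_force: [-0.1, 0.5, -1.7]
grip_width: 22.0
finger_force: 29.6
```

send_rows:
  offset:
    - [0,-0.12,0.17]
    - [0,-0.25,0.34]
    - [0.01,-0.37,0.51]
    - [0.01,-0.5,0.69]
    - [0.01,-0.5,0.69]
  delta_rot:
    - [0,0,0]
    - [0,0,0]
    - [0,0,0]
    - [0,0,0]
    - [0,0,0]

```text
time: 14.28
tool_pos: [548.8, -218.1, 237.7]
tcp_rot: [3.138, 0.253, 3.139]
contact_force: [0.0, -0.4, -1.7]
grip_width: 22.0
finger_force: 29.6
```

Run:
```python
from plan import *
o=get_obs();print(o["time"],o["tool_pos"],o["tcp_rot"],o["joint_positions"],o["grip_width"],o["contact_force"],o["finger_force"])
chain([((567,-250,158),ori(np.degrees(.529)-45))])
im={c:optics.capture(c) for c in("side","top")}
for n in("steel_grip","steel_rod","steel_tip","steel"):
    r={c:finder.pinpoint(n,c)[:1] for c in im}
    print(n,*[(c,r[c][0]["uv"],round(r[c][0]["confidence"],2)) for c in r if r[c]])
    if all(r.values()): print("  ",*tri(r["side"][0]["uv"],r["top"][0]["uv"]))
a=im["side"][60:230,150:350,::-1];b=im["top"][80:250,250:450,::-1]
cv2.imwrite("pics/near.png",cv2.resize(np.hstack([a,b]),(800,340),interpolation=cv2.INTER_CUBIC))
```

```text
14.275 [ 548.841 -218.1    237.663] [3.138 0.253 3.139] [-0.585  0.328  1.542  0.162  1.066 -2.217] 21.980455297773563 [ 0.03  -0.445 -1.723] 29.645003378391266
offset [0.019, -0.268, 0.68] rot [0.0005, -0.0005, -0.0005] rows>=1.4 
steel_grip ('side', [263.3, 106.7], 0.79) ('top', [332.9, 184.1], 0.69)
   [ 543.644 -221.557  260.43 ] 7.043867698620008
steel_rod ('side', [219.7, 104.3], 0.85) ('top', [329.9, 138.8], 0.86)
   [ 676.515 -219.589  255.52 ] 12.006043499486783
steel_tip ('side', [201.8, 103.4], 0.97) ('top', [328.3, 111.3], 0.64)
   [ 745.009 -219.155  255.473] 11.615129030186996
steel ('side', [245.0, 104.9], 0.57) ('top', [332.4, 166.6], 0.72)
   [ 596.615 -222.11   260.173] 14.199810989518207
```

View pics/near.png

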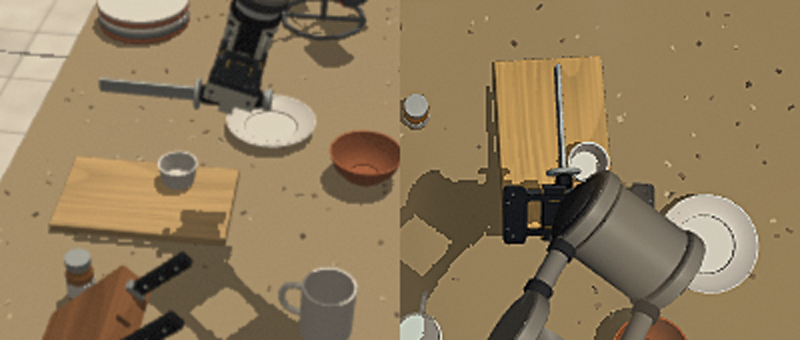

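The steel is held level (heights 256 to 260 mm) and along x, with nothing else disturbed. Descending to the final pose.

send_rows:
  offset:
    - [0.01,-0.07,0.17]
    - [0.01,-0.14,0.34]
    - [0.02,-0.2,0.51]
    - [0.02,-0.27,0.68]
    - [0.02,-0.27,0.68]
    - [0.02,-0.27,0.68]
    - [0.02,-0.27,0.68]
    - [0.02,-0.27,0.68]
  delta_rot:
    - [0,0,0]
    - [0,0,0]
    - [0,0,0]
    - [0,0,0]
    - [0,0,0]
    - [0,0,0]
    - [0,0,0]
    - [0,0,0]

```text
time: 15.78
tool_pos: [567.6, -251.6, 160.1]
tcp_rot: [3.141, 0.257, 3.14]
contact_force: [0.5, 0.4, -2.1]
grip_width: 21.7
finger_force: 29.6
```

Run:
```python
from plan import *
o=get_obs();print(o["time"],o["tool_pos"],o["tcp_rot"],o["grip_width"],o["contact_force"],o["finger_force"])
im={c:optics.capture(c) for c in("side","top")}
for n in("steel_grip","steel_rod","steel_tip"):
    r={c:finder.pinpoint(n,c)[:1] for c in im}
    if all(r.values()): print(n,*tri(r["side"][0]["uv"],r["top"][0]["uv"]),r["top"][0]["uv"],onz(r["top"][0]["uv"],"top",175))
a=im["side"][60:230,150:350,::-1];b=im["top"][80:250,250:450,::-1]
cv2.imwrite("pics/end.png",cv2.resize(np.hstack([a,b]),(800,340),interpolation=cv2.INTER_CUBIC))
```

```text
15.775 [ 567.639 -251.605  160.066] [3.141 0.257 3.14 ] 21.67751369764174 [ 0.472  0.442 -2.109] 29.644942581653595
steel_grip [ 557.412 -253.613  179.765] 0.676514164869356 [338.1, 182.0] [ 557.743 -254.652  175.   ]
steel_rod [ 694.541 -257.54   173.222] 7.235918751093368 [337.0, 139.0] [ 690.36  -257.365  175.   ]
steel_tip [ 761.002 -254.407  178.768] 9.503047125068852 [335.1, 114.7] [ 767.228 -255.026  175.   ]
```

View pics/end.png

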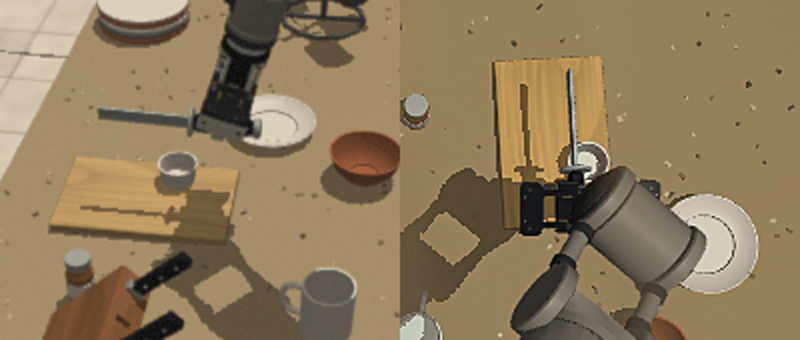

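The rod's middle is at (693,-256,174) against a board middle of (693,-251), level and along the board. The ramekin and everything else are in place, so I'm handing in.

```bash
python3 -c "
from h import *
print(ticket.close_job())"
```

```text
the job is handed in; nothing more can be done
None
```

I drew the steel from the block and handed the job in with it still gripped: level, along the board's length, about 15 cm above the board and about 5 mm from its middle; the pictures showed nothing else moved, and no verdict was returned.

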